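# Hang the ear defenders over the rail

## Task

A pair of ear defenders has been left lying on its side on the lab bench. Stand it up on its two cups on the bench and let go of it, then take it again and hang it by its headband over the bar of the aluminium rail, beside the pair that already hangs there, so that it hangs straight down with one cup on each side of the bar. Lower it gently onto the bar without dropping it or pressing it down, and do not disturb the other pair or the other things on the bench.

Things in the scene. Friction and masses are not known exactly. Their poses are not given: they have to be found in the camera images.
- defenders: Ear defenders, at first lying on their side: a rigid upturned U, 150 mm cup to cup (y axis), 148 mm high (z axis, cup ends to crown), 60 mm deep (x axis), 0.24 kg. Origin: midway between the cups, level with their flat lower ends. Lying, the origin is 30 mm above the bench and z is level, roughly towards the robot. Standing on the cups, z is up and the origin at bench height.
- cup (a point): The centre of the +y cup of the ear defenders (the other mirrors it at -y), same axes: a block 60 mm (x) x 35 mm (y 40 to 75 mm from the middle) x 70 mm (z 0 to 70).
- limb (a point): The centre of the +y limb of the band (the other mirrors it at -y), same axes, at y = 59, z = 92 mm from the origin of the ear defenders: a flat strip 30 mm wide (x), 8 mm thick (y), straight from z = 70 to 115 mm, then slanting inward to the crown.
- crown (a point): The middle of the underside of the crown, 128 mm above the origin of the ear defenders, same axes. The crown is a straight padded piece 32 mm (x) x 74 mm (y) x 20 mm (z 128 to 148).
- rail: A fixed aluminium rail stand; origin on the bench under the middle of the bar, y along the bar, z up. The bar is 350 mm long, 24 mm wide, 14 mm thick, top at 146 mm. Two posts at y = +-168 mm carry it and do not rise above it; their feet are plates 150 mm (x) x 40 mm (y) x 8 mm.
- rail_top (a point): The middle of the bar's top face, 146 mm above the bench; same axes as the rail.
- twin: An identical pair of ear defenders that already hangs over the bar in the half towards the bar's +y end; same shape, origin and axes as the first. Leave it alone.
- reagent: Glass reagent bottle, 72 mm across, 150 mm high with its cap, fixed; origin under its middle.
- beaker: Glass beaker, 72 mm across, 90 mm high; origin under its middle.
- jar: Amber glass jar, 64 mm across, 85 mm high; origin under its middle.
- dishes: Stack of three clear dishes, 90 mm across, 44 mm high; origin under its middle.
- tipbox: Pipette tip box, 87 (x) x 122 (y) x 67 mm high; origin under its middle.
- tubes: Tube rack with capped tubes, 85 x 140 mm, 86 mm high, fixed; origin under its middle.
Not all that is in view belongs to the job. What is shaped like the defenders but turquoise is not meant.

How it is judged:
By the outcome, as a careful person would: the job done as asked, in the order asked, and still so for the second after the job is handed in, with the robot touching nothing.
It also fails if it takes over 64 s, if anything falls off the work surface, if the arm or the gripper's body presses on something with over 40 N, if the wrist force passes 120 N, or if a joint passes its speed limit or range.

## Robot

A 6-joint arm with a two-finger parallel gripper is mounted at the origin on the work surface. World frame = base frame: x ahead of the robot, y to its left, z up, the work surface at z = 0. Lengths are in m, angles in rad, forces in N, time in s.
With the tool pointing down it reaches from about 0.3 to 0.825 m from the base axis. Payload 5.4 kg.
Tool frame: the origin (TCP) lies at the very end of the fingers, on their centre line; the grasp point (between the pads) lies robot.grip_depth behind it (robot.grip_depth is the distance from the TCP to the grasp point, in m); z points along the fingers, y is the direction in which the jaws open and shut (so a half turn about z gives the same grasp; the last joint's range is limited). The gripper opens to 92 mm and grips with 3 to 60 N. Pads are 20 mm wide; open, the fingers measure 128 mm over their backs; the gripper's body (75 mm by 189 mm) begins 69 mm behind the grasp point.
Start: joints at [0.926, 0.158, 1.597, -0, 1.386, -0.21], TCP at [0.242, 0.521, 0.215] pointing down, gripper open.
Joint ranges: [-2.91, 2.91], [-0.94, 2.29], [0.18, 2.7], [-1.29, 4.43], [0.17, 2.64], [-3, 3]. Speed limits (rad/s): [2.57, 2.57, 3.14, 3.14, 3.14, 3.14].

## Interface

Orientations are given as a unit quaternion [w, x, y, z].
In Python, from station import robot, read_camera gives the robot as it stands.
- The arm moves only by the shell command python3 -m inch 'ROWS'. ROWS is JSON, a list of rows, each a list of 7 numbers: the finger opening in mm, from 0 to 91.9, then the shift along the tool's x, y, z in mm, then the turn, a rotation vector about the tool's x, y, z in rad. In form: [[gripper, tx, ty, tz, rx, ry, rz], ...]. A call has 1 to 20 rows; each row is the pose to reach, as a shift and turn from the pose measured when the call began, along the tool's axes at that moment; what a row does not reach only later rows make up. A row lasts 1/12 s, in which the tool goes at most 41.7 mm and 7.16 degrees, less where a joint would pass 70% of its speed; a pose out of reach is approached as far as the arm can. A call with a gripper value outside its range is refused whole. The fingers move at their own pace and stop on an object; the grip force is fixed at half the most. Time passes only in rows, so rows that repeat a pose let the fingers close. It gives the time, the measured TCP pose, the force and the opening at its end, in the units of the state.
- robot.sense(): the state, without advancing time (a new reading comes with each control period).
- read_camera(name): name is "side" or "top"; returns a dict with "color" (420x560x3 uint8, red, green, blue), "range_z" (420x560 float32, m along the optical axis (not along the pixel's ray), 0 where there is no reading), "fx", "fy", "cx", "cy" (pixels), "distortion" ([k1, k2, p1, p2, k3] as OpenCV has them; the pictures are not rectified), "pose" (4x4, takes a point from camera to world coordinates). Camera axes: x right, y up, looking along -z (the intrinsics and any distortion apply to the point x, -y, -z); pixel columns grow to the right and rows downward; lengths in m; the calibration is good to about 2 mm. A picture is of the moment at which its call begins.
- robot.hand_in(): hands the job in, once; it reports no verdict.
The state is a dict: "t": time; "qpos": joint angles; "dq": joint speeds; "tau": joint torques, N m; "position": TCP position; "orientation": TCP orientation; "wrist_force": force on the tool from outside, world axes, zero at the start; "torque": the same for the moment, N m; "opening": opening from 0.0 (shut) to 1.0 (fully open).
Only numpy, scipy, OpenCV 4.12 (cv2) and the standard library are available. Lean on these libraries where they do the work, as an engineer would, in place of code of your own. Each camera call takes 0.05 s, during which the arm holds its last target. There are 200 camera calls.

## Working session

There is one attempt and no reset: what is moved stays moved. The work goes in short steps, Python scripts to look and compute and a shell command to move; the robot and the scene stay as the last step left them, time stands still between calls to the robot, and variables do not carry over. Pictures are saved under pics/ and viewed, about 8 in all and at most 12, crops included, and the job is handed in when it is done.

```bash
ls; mkdir -p pics
python3 - <<'E'
from station import robot, read_camera
import cv2,numpy as np
print(robot.sense(), robot.grip_depth)
for n in("top","side"):
    c=read_camera(n); cv2.imwrite(f"pics/{n}0.png",c["color"][:,:,::-1]); np.savez(f"pics/{n}0.npz",**c)
    print(n,c["fx"],c["fy"],c["cx"],c["cy"],c["distortion"],np.round(c["pose"],3).tolist())
E
```

```text
pics
{'t': 0.0, 'qpos': array([ 9.25886889e-01,  1.58996189e-01,  1.59822779e+00, -2.29300238e-05,
        1.38619363e+00, -2.10076571e-01]), 'dq': array([-0.00058699, -0.00087652, -0.00047106,  0.00061037,  0.00059229,
        0.00025316]), 'tau': array([-1.82600350e-03, -3.85561037e+01, -3.22109020e+01,  7.00007658e-02,
        3.77604319e-02, -1.47567416e-04]), 'position': array([0.24185452, 0.52097524, 0.21365084]), 'orientation': array([-3.68050377e-04,  2.15705447e-01,  9.76458052e-01, -8.35033329e-04]), 'wrist_force': array([-0.35986509, -0.71297315,  0.38450794]), 'torque': array([ 0.00167851,  0.05294424, -0.06297498]), 'opening': 1.0017871625034067} 0.0187
top 525.7335787624418 525.7335787624418 276.1879024977272 215.4145803616945 [-0.09778589  0.          0.          0.          0.        ] [[-0.019, 0.993, -0.112, 0.379], [-1.0, -0.018, 0.009, 0.013], [0.007, 0.113, 0.994, 1.662], [0.0, 0.0, 0.0, 1.0]]
side 465.0466773894617 465.0466773894617 276.73964827140566 205.88925219291187 [-0.11649455  0.          0.          0.          0.        ] [[0.711, 0.522, -0.471, -0.084], [-0.703, 0.533, -0.471, -0.635], [0.005, 0.666, 0.746, 1.111], [0.0, 0.0, 0.0, 1.0]]
```

View pics/top0.png

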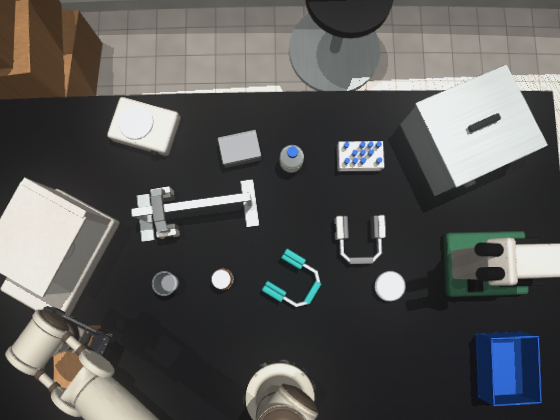

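View pics/side0.png

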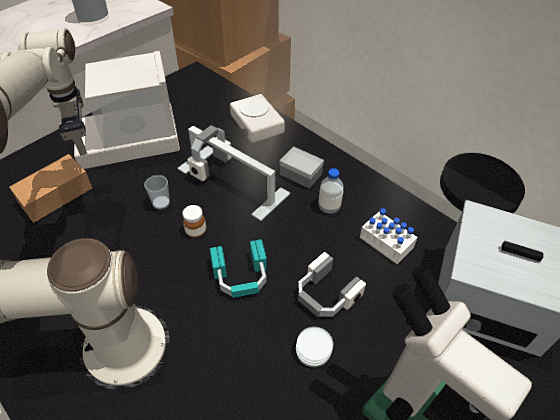

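The top view shows the light grey defenders lying at about (360,240): cups at (342,228) and (378,227), crown at (361,260). The rail bar runs from (135,212) to (255,203), with the twin at (158,212). The turquoise decoy is at (293,280), the beaker at (165,284), the jar at (222,279) and the dishes at (390,286).

```bash
cat > h.py <<'E'
import numpy as np,cv2
def cloud(c):
    K=np.array([[c["fx"],0,c["cx"]],[0,c["fy"],c["cy"]],[0,0,1.]])
    h,w=c["range_z"].shape
    uv=np.stack(np.meshgrid(np.arange(w),np.arange(h)),-1).reshape(-1,1,2).astype(float)
    n=cv2.undistortPoints(uv,K,c["distortion"]).reshape(h,w,2)
    z=c["range_z"]; P=np.stack([n[...,0]*z,-n[...,1]*z,-z],-1)
    W=P@c["pose"][:3,:3].T+c["pose"][:3,3]; W[z==0]=np.nan
    return W
def rect(p):
    (c,s,a)=cv2.minAreaRect((p*1000).astype(np.float32)); return np.round(c,1),np.round(s,1),round(a,1)
E
python3 - <<'E'
from h import *
for n in("top","side"):
    c=dict(np.load(f"pics/{n}0.npz")); W=cloud(c); np.save(f"pics/W{n}.npy",W)
T=np.load("pics/Wtop.npy");S=np.load("pics/Wside.npy")
def roi(W,x0,x1,y0,y1,z0,z1):
    p=W.reshape(-1,3); m=(p[:,0]>x0)&(p[:,0]<x1)&(p[:,1]>y0)&(p[:,1]<y1)&(p[:,2]>z0)&(p[:,2]<z1); return p[m]
def at(u,v): return np.round(T[v,u]*1000)
for n,u,v in[("cupL",342,228),("cupR",378,227),("crown",361,261),("bar",215,205),("barend",245,201),("jar",222,279),("beak",165,284),("dish",390,286),("reag",292,153),("bench",300,230),("twin",158,205)]: print(n,at(u,v))
d=at(361,240)/1000
for W in(T,S):
  p=roi(W,d[0]-.1,d[0]+.09,d[1]-.11,d[1]+.1,.008,.075); print("def",len(p),rect(p[:,:2]),np.percentile(p[:,2],[5,50,95]))
  q=p[p[:,2]>.05]; print(" cups", len(q),rect(q[:,:2]))
  for s in(q[q[:,1]>d[1]],q[q[:,1]<d[1]]): print("  cup",rect(s[:,:2]),s.mean(0))
  p=roi(W,.3,.75,.02,.55,.125,.148);  # bar
  print("bar",len(p),rect(p[:,:2]),np.percentile(p[:,2],[5,50,95]))
  p=roi(W,.3,.75,.02,.55,.15,.2); print("twin crown",len(p),rect(p[:,:2]),np.percentile(p[:,2],[5,50,95]))
E
```

```text
cupL [ 518. -204.   51.]
cupR [ 519. -314.   59.]
crown [ 416. -261.   39.]
bar [585. 177. 139.]
barend [596.  90. 135.]
jar [369. 164.  82.]
beak [356. 350.   9.]
dish [ 337. -348.   41.]
reag [735. -51. 145.]
bench [519. -77.  -3.]
twin [584. 339. 167.]
def 1019 (array([ 480.9, -277.7]), array([178.3, 192.3]), 2.9) [0.01496222 0.0517125  0.06309972]
 cups 531 (array([ 484.3, -261.2]), array([143.6, 148.1]), 0.8)
  cup (array([ 480.6, -217.5]), array([157.4,  53.3]), 19.0) [ 0.5162359  -0.20488186  0.05802537]
  cup (array([ 484.9, -311.8]), array([ 39.9, 144.8]), 83.6) [ 0.5203746  -0.31576063  0.05820981]
bar 1018 (array([580.9, 319.9]), array([130. , 492.4]), 10.6) [0.13304122 0.14344768 0.1474303 ]
twin crown 615 (array([579.9, 321.8]), array([103.3, 492.9]), 13.6) [0.15093852 0.16395814 0.19245258]
def 1612 (array([ 470.6, -263.5]), array([174.4, 160.9]), 0.6) [0.01720743 0.04545337 0.0611491 ]
 cups 623 (array([ 483.5, -259.2]), array([148. , 152.8]), 0.4)
  cup (array([ 493.4, -200.3]), array([ 37. , 126.7]), 88.8) [ 0.51898693 -0.20182987  0.05874232]
  cup (array([ 483.6, -311.4]), array([ 41.7, 151.2]), 81.9) [ 0.51960384 -0.31743252  0.05810795]
bar 847 (array([581.8, 321.4]), array([132., 490.]), 10.8) [0.12853526 0.14346596 0.14750149]
twin crown 603 (array([576.1, 328.4]), array([ 94.6, 487. ]), 15.9) [0.15101681 0.16562344 0.19599005]
```

Run:
```python
from h import *
from station import robot
print([a for a in dir(robot) if a[0]!='_'])
T=np.load("pics/Wtop.npy");S=np.load("pics/Wside.npy")
def roi(W,x0,x1,y0,y1,z0,z1):
    p=W.reshape(-1,3); m=(p[:,0]>x0)&(p[:,0]<x1)&(p[:,1]>y0)&(p[:,1]<y1)&(p[:,2]>z0)&(p[:,2]<z1); return p[m]
for n,W in(("T",T),("S",S)):
  print(n,"bench",np.median(roi(W,.45,.55,-.12,-.05,-.02,.02)[:,2]))
  cs=[]
  for y0,y1 in((-.25,-.17),(-.35,-.27)):
    s=roi(W,.475,.57,y0,y1,.05,.075); cs.append(np.median(s,0)); print(" cup",len(s),np.median(s,0).round(4),np.percentile(s[:,:2],[3,97],0).round(3).tolist(),rect(s[:,:2]))
  p=roi(W,.39,.43,-.31,-.21,.025,.06); print(" crown",p.mean(0).round(4),np.percentile(p,[3,97],0).round(3).tolist())
  b=roi(W,.54,.63,.08,.27,.13,.155); k=np.polyfit(b[:,1],b[:,0],1); print(" bar x=a*y+b",k.round(4),np.median(b[:,2]),rect(b[:,:2]))
  t=roi(W,.5,.66,.25,.42,.155,.18); print(" twincrown",np.median(t,0).round(4),rect(t[:,:2]))
  b=roi(W,.48,.7,.03,.45,.12,.155);print(" y range bar",np.percentile(b[:,1],[.5,99.5]),rect(b[:,:2]))
  f=roi(W,.48,.7,.03,.14,.004,.1);print(" foot",rect(f[:,:2]))
  j=roi(W,.3,.45,.1,.22,.02,.1);print(" jar",rect(j[:,:2]));
```

```text
['MotionError', 'grip_depth', 'hand_in', 'sense']
T bench -0.001288071616034392
 cup 257 [ 0.5184 -0.2037  0.0582] [[0.487, -0.221], [0.554, -0.187]] (array([ 520.8, -204.6]), array([35.2, 69.1]), 89.4)
 cup 261 [ 0.5219 -0.3164  0.0582] [[0.488, -0.332], [0.554, -0.299]] (array([ 519.2, -316. ]), array([36. , 74.1]), 88.1)
 crown [ 0.4189 -0.26    0.0435] [[0.409, -0.302, 0.035], [0.428, -0.217, 0.052]]
 bar x=a*y+b [-0.1192  0.6172] 0.14430548485571715 (array([597. , 175.2]), array([ 25.2, 193.4]), 6.8)
 twincrown [0.5735 0.3422 0.1639] (array([575. , 343.2]), array([91.9, 34.4]), 8.8)
 y range bar [0.07634089 0.41896748] (array([568.1, 249.5]), array([343.4, 127.5]), 85.2)
 foot (array([589.9,  84.1]), array([107.9, 219.3]), 89.5)
 jar (array([369. , 164.8]), array([58.9, 60.9]), 89.8)
S bench 0.00037961498497851576
 cup 297 [ 0.5189 -0.2013  0.059 ] [[0.488, -0.218], [0.553, -0.185]] (array([ 521.1, -200.9]), array([37. , 71.3]), 88.8)
 cup 323 [ 0.5196 -0.318   0.0584] [[0.488, -0.334], [0.555, -0.3]] (array([ 522.2, -317.3]), array([71.2, 36. ]), 0.5)
 crown [ 0.4171 -0.2634  0.0414] [[0.408, -0.306, 0.026], [0.428, -0.219, 0.049]]
 bar x=a*y+b [-0.134   0.6181] 0.1453665106276839 (array([597.5, 175.1]), array([ 28.3, 192.6]), 7.9)
 twincrown [0.5711 0.3387 0.1642] (array([573.1, 341.5]), array([81.9, 38.8]), 7.1)
 y range bar [0.07799914 0.42149973] (array([569.4, 253.1]), array([347.2, 126.5]), 85.8)
 foot (array([589.9,  85.8]), array([212.6, 107.3]), 0.1)
 jar (array([368.8, 166.8]), array([59.8, 62.4]), 0.9)
```

```bash
cat >> h.py <<'E'
from scipy.spatial.transform import Rotation as Ro
def cur():
    from station import robot
    s=robot.sense(); return s,Ro.from_quat(np.roll(s["orientation"],-1))
def Rt(yaw,tilt): # tilt fwd positive, deg
    return Ro.from_euler('ZY',[yaw,-tilt],degrees=True)*Ro.from_matrix(np.diag([-1.,1,-1]))
def go(p,R,base=None):
    s,R0=cur(); p0=s["position"]
    if base: p0,R0=base
    print("shift",np.round(R0.inv().apply(np.array(p)-p0)*1000,1),"rot",np.round((R0.inv()*R).as_rotvec(),3))
E
python3 - <<'E'
from h import *
go([.41,-.2025,.25],Rt(0,0)); go([.45,-.2025,.20],Rt(0,45))
E
```

```text
shift [-457.2 -585.5  -35.5] rot [-0.002 -0.001 -0.435]
shift [-493.5 -568.5   14.5] rot [-0.172 -0.773 -0.411]
```

```bash
python3 -m inch '[[75,-457,-585,-35,0,0,-0.435],[75,-457,-585,-35,0,0,-0.435],[75,-457,-585,-35,0,0,-0.435],[75,-457,-585,-35,0,0,-0.435],[75,-457,-585,-35,0,0,-0.435],[75,-457,-585,-35,0,0,-0.435],[75,-457,-585,-35,0,0,-0.435],[75,-457,-585,-35,0,0,-0.435],[75,-457,-585,-35,0,0,-0.435],[75,-457,-585,-35,0,0,-0.435],[75,-457,-585,-35,0,0,-0.435],[75,-457,-585,-35,0,0,-0.435],[75,-457,-585,-35,0,0,-0.435],[75,-457,-585,-35,0,0,-0.435],[75,-457,-585,-35,0,0,-0.435],[75,-457,-585,-35,0,0,-0.435],[75,-457,-585,-35,0,0,-0.435],[75,-457,-585,-35,0,0,-0.435],[75,-457,-585,-35,0,0,-0.435],[75,-457,-585,-35,0,0,-0.435]]'
python3 - <<'E'
from h import *
go([.44,-.2025,.14],Rt(0,45)); print(cur()[0]["qpos"])
E
```

```text
t: 1.77
position: [0.4096, -0.2033, 0.2488]
orientation: [-0.001, 0.001, 1.0, 0.0]
wrist_force: [0.4, 0.1, -0.6]
opening: 0.818
shift [-30.6   0.9 108.7] rot [-0.001 -0.788 -0.003]
[-7.24896125e-01 -1.77590976e-01  1.86304573e+00 -1.53974149e-03
  1.45812313e+00 -2.29254409e+00]
```

```bash
python3 -m inch '[[75,-4,0,14,0,-0.1,0],[75,-8,0,27,0,-0.2,0],[75,-12,0,41,0,-0.3,0],[75,-16,0,54,0,-0.4,0],[75,-19,0,68,0,-0.5,0],[75,-23,0,82,0,-0.6,0],[75,-27,0,95,0,-0.7,0],[75,-31,0,109,0,-0.788,0],[75,-31,0,109,0,-0.788,0],[75,-31,0,109,0,-0.788,0]]'
python3 - <<'E'
from h import *
go([.529,-.2025,.025],Rt(0,45)); print(cur()[0]["qpos"])
E
```

```text
t: 2.6
position: [0.45, -0.1788, 0.1626]
orientation: [0.365, 0.016, 0.931, -0.006]
wrist_force: [0.9, -0.1, 0.0]
opening: 0.819
shift [ 35.  -21.1 155.2] rot [-0.023 -0.038 -0.025]
[-1.06773881 -0.57372893  2.49487505  0.79758012  0.95476564 -2.99435692]
```

Run:
```python
from h import *
go([.43,-.2025,.22],Rt(0,0)*Ro.from_rotvec([0,0,1.57]))
```

```text
shift [-24.9 -24.3 -55.1] rot [0.572 0.591 1.458]
```

```bash
python3 -m inch '[[75,-25,-24,-55,0.572,0.591,1.458],[75,-25,-24,-55,0.572,0.591,1.458],[75,-25,-24,-55,0.572,0.591,1.458],[75,-25,-24,-55,0.572,0.591,1.458],[75,-25,-24,-55,0.572,0.591,1.458],[75,-25,-24,-55,0.572,0.591,1.458],[75,-25,-24,-55,0.572,0.591,1.458],[75,-25,-24,-55,0.572,0.591,1.458],[75,-25,-24,-55,0.572,0.591,1.458],[75,-25,-24,-55,0.572,0.591,1.458],[75,-25,-24,-55,0.572,0.591,1.458],[75,-25,-24,-55,0.572,0.591,1.458],[75,-25,-24,-55,0.572,0.591,1.458],[75,-25,-24,-55,0.572,0.591,1.458],[75,-25,-24,-55,0.572,0.591,1.458],[75,-25,-24,-55,0.572,0.591,1.458]]'
python3 - <<'E'
from h import *
go([.45,-.2025,.17],Rt(0,45)*Ro.from_rotvec([0,0,3.1416])); print(cur()[0]["qpos"])
E
```

```text
t: 3.93
position: [0.4318, -0.2035, 0.2211]
orientation: [0.001, 0.707, 0.707, -0.001]
wrist_force: [0.3, -0.1, 0.3]
opening: 0.814
shift [ 1.1 18.2 51.1] rot [-0.613  0.615  1.484]
[-6.93384275e-01 -1.05865261e-01  1.85362154e+00 -1.43751176e-03
  1.39277580e+00 -6.94148832e-01]
```

```bash
python3 -m inch '[[75,1,18,51,-0.613,0.615,1.484],[75,1,18,51,-0.613,0.615,1.484],[75,1,18,51,-0.613,0.615,1.484],[75,1,18,51,-0.613,0.615,1.484],[75,1,18,51,-0.613,0.615,1.484],[75,1,18,51,-0.613,0.615,1.484],[75,1,18,51,-0.613,0.615,1.484],[75,1,18,51,-0.613,0.615,1.484],[75,1,18,51,-0.613,0.615,1.484],[75,1,18,51,-0.613,0.615,1.484],[75,1,18,51,-0.613,0.615,1.484],[75,1,18,51,-0.613,0.615,1.484],[75,1,18,51,-0.613,0.615,1.484],[75,1,18,51,-0.613,0.615,1.484],[75,1,18,51,-0.613,0.615,1.484],[75,1,18,51,-0.613,0.615,1.484]]'
python3 - <<'E'
from h import *
F=Ro.from_rotvec([0,0,3.1416])
go([.479,-.2025,.075],Rt(0,45)*F);go([.529,-.2025,.025],Rt(0,45)*F); print(cur()[0]["qpos"])
E
```

```text
t: 5.27
position: [0.4497, -0.2027, 0.1705]
orientation: [0.001, 0.924, 0.002, 0.382]
wrist_force: [-0.0, 0.2, -0.3]
opening: 0.818
shift [-46.8  -0.4  88.3] rot [0.    0.001 0.005]
shift [-46.7  -0.5 159. ] rot [0.    0.001 0.005]
[-1.1492493  -0.51304383  2.46098302  0.86289602  1.01241489  0.00592643]
```

```bash
python3 -m inch '[[75,-24,0,25,0,0,0.005],[75,-47,0,50,0,0,0.005],[75,-47,0,75,0,0,0.005],[75,-47,0,95,0,0,0.005],[75,-47,0,112,0,0,0.005],[75,-47,0,126,0,0,0.005],[75,-47,0,138,0,0,0.005],[75,-47,0,148,0,0,0.005],[75,-47,0,155,0,0,0.005],[75,-47,0,159,0,0,0.005],[75,-47,0,159,0,0,0.005],[75,-47,0,159,0,0,0.005]]'
python3 - <<'E'
from h import *
from station import read_camera
print(cur()[0]["wrist_force"],cur()[0]["qpos"]); c=read_camera("side"); cv2.imwrite("pics/s1.png",cv2.resize(c["color"][200:380,200:440,::-1],None,fx=3,fy=3))
E
```

```text
t: 6.27
position: [0.5294, -0.2034, 0.0251]
orientation: [0.0, 0.924, 0.001, 0.382]
wrist_force: [0.1, 0.1, -0.1]
opening: 0.814
[ 0.08587408  0.08660866 -0.0824316 ] [-0.92855175  0.11937121  2.32273572  1.34205036  0.61964318 -0.48114725]
```

View pics/s1.png

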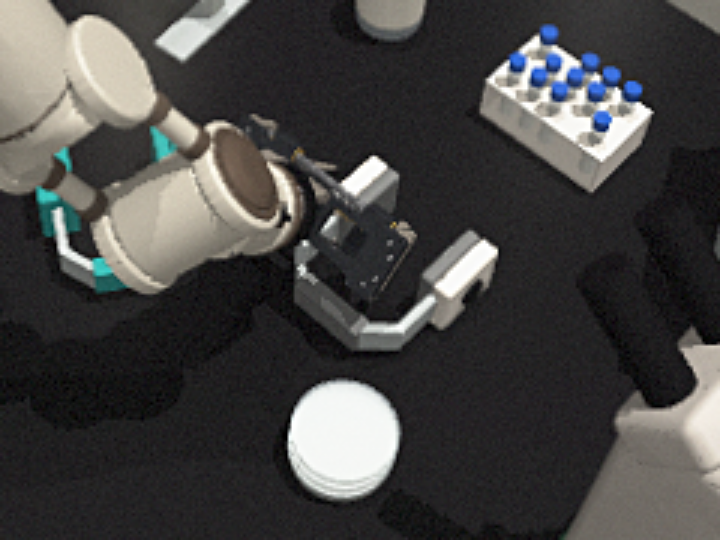

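The crop shows the fingers straddling the left cup (about (370,190)), with the gripper body clear of the band. Next I close and lift.

```bash
python3 -m inch '[[15,0,0,0,0,0,0],[15,0,0,0,0,0,0],[15,0,0,0,0,0,0],[15,0,0,0,0,0,0],[15,0,0,0,0,0,0],[15,0,0,0,0,0,0],[15,0,0,0,0,0,0],[15,0,0,0,0,0,0]]'
python3 -m inch '[[15,4,0,-4,0,0,0],[15,11,0,-11,0,0,0],[15,21,0,-21,0,0,0],[15,35,0,-35,0,0,0],[15,50,0,-50,0,0,0],[15,65,0,-65,0,0,0],[15,77,0,-77,0,0,0],[15,84,0,-84,0,0,0],[15,88,0,-88,0,0,0],[15,88,0,-88,0,0,0]]'
python3 - <<'E'
from h import *
F=Ro.from_rotvec([0,0,3.1416])
for t in(0,-45): go([.50,-.203,.15],Rt(0,t)*F)
print(cur()[0]["qpos"])
E
```

```text
t: 6.98
position: [0.5292, -0.2031, 0.0253]
orientation: [0.0, 0.924, 0.001, 0.383]
wrist_force: [-3.0, 1.2, 3.1]
opening: 0.382
t: 7.82
position: [0.5294, -0.2032, 0.1506]
orientation: [0.001, 0.924, 0.001, 0.383]
wrist_force: [0.2, -0.1, -2.7]
opening: 0.383
shift [-21.2  -0.2 -20.4] rot [ 0.002 -0.786  0.002]
shift [-21.2  -0.2 -20.4] rot [ 3.000e-03 -1.571e+00  1.000e-03]
[-0.92851055 -0.2249889   2.30746575  0.94561703  0.77262414  0.03014208]
```

```bash
python3 -m inch '[[15,-2,0,-2,0,-0.05,0],[15,-4,0,-4,0,-0.15,0],[15,-6,0,-6,0,-0.25,0],[15,-8,0,-8,0,-0.35,0],[15,-10,0,-10,0,-0.45,0],[15,-12,0,-12,0,-0.55,0],[15,-14,0,-14,0,-0.65,0],[15,-16,0,-16,0,-0.75,0],[15,-18,0,-18,0,-0.85,0],[15,-20,0,-20,0,-0.95,0],[15,-21,0,-20,0,-1.05,0],[15,-21,0,-20,0,-1.15,0],[15,-21,0,-20,0,-1.25,0],[15,-21,0,-20,0,-1.35,0],[15,-21,0,-20,0,-1.45,0],[15,-21,0,-20,0,-1.52,0],[15,-21,0,-20,0,-1.571,0],[15,-21,0,-20,0,-1.571,0],[15,-21,0,-20,0,-1.571,0]]'
python3 - <<'E'
from h import *
from station import read_camera
F=Ro.from_rotvec([0,0,3.1416]); go([.50,-.203,.15],Rt(0,-45)*F);print(cur()[0]["qpos"]); 
for n in("side","top"):
  c=read_camera(n);np.savez(f"pics/{n}2.npz",**c)
  if n=="side":cv2.imwrite("pics/s2.png",cv2.resize(c["color"][150:380,200:440,::-1],None,fx=2.5,fy=2.5))
E
```

```text
t: 9.4
position: [0.5001, -0.2027, 0.1472]
orientation: [0.0, 0.924, 0.001, -0.383]
wrist_force: [-0.6, 0.6, -1.8]
opening: 0.381
shift [-2.   0.3 -1.9] rot [0.001 0.001 0.002]
[-0.43036001  0.76069426  1.11776539 -0.3289807   1.98108267  1.11990674]
```

View pics/s2.png

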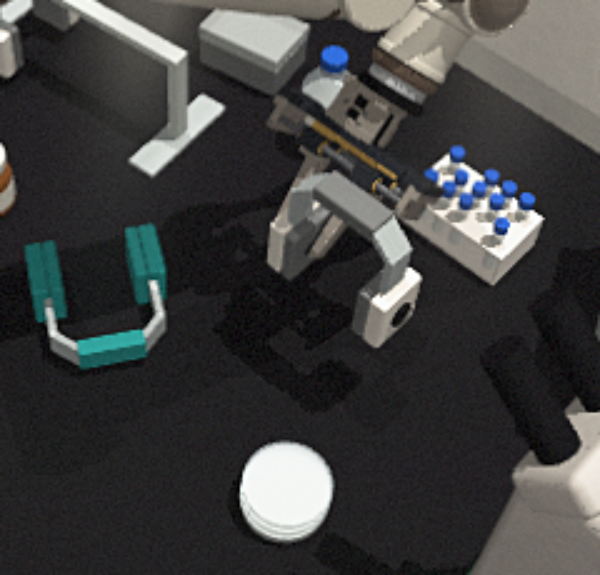

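The defenders are upright in the grip, with the crown on top and the cups down. I check the height and tilt numerically before lowering.

```bash
cat > m.py <<'E'
from h import *
import sys
def meas(n,x0,x1,y0,y1,zc,show=True):
    W=cloud(dict(np.load(f"pics/{n}.npz"))).reshape(-1,3)
    m=(W[:,0]>x0)&(W[:,0]<x1)&(W[:,1]>y0)&(W[:,1]<y1)&(W[:,2]>zc-.015)&(W[:,2]<zc+.015)
    p=W[m]; A=np.c_[p[:,:2]-p[:,:2].mean(0),np.ones(len(p))]; k=np.linalg.lstsq(A,p[:,2],rcond=None)[0]
    r=abs(A@k-p[:,2])<.004; k=np.linalg.lstsq(A[r],p[r,2],rcond=None)[0]
    print(n,len(p),"z",k[2].round(4),"slopes",k[:2].round(3),rect(p[r][:,:2]),p[r].mean(0).round(4))
E
python3 - <<'E'
from m import *
meas("top2",.47,.54,-.305,-.215,.268);meas("side2",.47,.54,-.305,-.215,.268)
for n in("top2","side2"):
  W=cloud(dict(np.load(f"pics/{n}.npz"))).reshape(-1,3)
  p=W[(W[:,0]>.44)&(W[:,0]<.57)&(W[:,1]>-.36)&(W[:,1]<-.28)&(W[:,2]>.1)&(W[:,2]<.2)]; print(len(p),np.percentile(p,[2,50,98],0).round(3).tolist())
E
```

```text
top2 399 z 0.2667 slopes [ 0.016 -0.015] (array([ 504.5, -259.3]), array([32.7, 80.4]), 0.6) [ 0.5046 -0.2592  0.2667]
side2 501 z 0.2655 slopes [0.126 0.041] (array([ 505. , -262.3]), array([33.6, 81.1]), 0.9) [ 0.5039 -0.2611  0.2658]
160 [[0.475, -0.335, 0.127], [0.486, -0.312, 0.188], [0.533, -0.3, 0.195]]
548 [[0.475, -0.338, 0.125], [0.488, -0.326, 0.176], [0.532, -0.302, 0.195]]
```

```bash
python3 -m inch '[[15,3,0,8,0,0,0],[15,7,0,22,0,0,0],[15,12,0,40,0,0,0],[15,18,0,58,0,0,0],[15,24,0,76,0,0,0],[15,29,0,92,0,0,0],[15,33,0,104,0,0,0],[15,35,0,110,0,0,0],[15,35,0,113,0,0,0],[15,35,0,113,0,0,0],[15,35,0,113,0,0,0]]'
python3 -m inch '[[15,1,0,1,0,0,0],[15,2,0,2,0,0,0],[15,4,0,4,0,0,0],[15,5,0,5,0,0,0],[15,6,0,6,0,0,0],[15,7,0,7,0,0,0],[15,8,0,8,0,0,0],[15,8,0,8,0,0,0]]'
```

```text
t: 10.42
position: [0.446, -0.2038, 0.0456]
orientation: [0.001, 0.924, 0.0, -0.381]
wrist_force: [0.2, -0.5, -1.5]
opening: 0.381
t: 11.08
position: [0.4459, -0.2037, 0.0339]
orientation: [0.001, 0.924, 0.0, -0.381]
wrist_force: [-0.8, 0.1, -2.9]
opening: 0.381
```

```bash
python3 -m inch '[[15,1,0,1,0,0,0],[15,2,0,2,0,0,0],[15,2.5,0,2.5,0,0,0],[15,3,0,3,0,0,0],[15,3.5,0,3.5,0,0,0],[15,3.5,0,3.5,0,0,0]]'; python3 -m inch '[[15,0.7,0,0.7,0,0,0],[15,1.4,0,1.4,0,0,0],[15,1.4,0,1.4,0,0,0]]'
```

```text
t: 11.58
position: [0.4458, -0.2037, 0.0288]
orientation: [0.001, 0.924, 0.0, -0.382]
wrist_force: [0.6, 0.3, -2.5]
opening: 0.38
t: 11.83
position: [0.446, -0.2038, 0.0277]
orientation: [0.001, 0.924, 0.0, -0.382]
wrist_force: [0.6, 0.9, 3.4]
opening: 0.377
```

```bash
python3 -m inch '[[40,0,0,0,0,0,0],[45,0,0,0,0,0,0],[55,0,0,0,0,0,0],[65,0,0,0,0,0,0],[70,0,0,0,0,0,0],[70,0,0,0,0,0,0],[70,0,0,0,0,0,0],[70,0,0,-5,0,0,0],[70,0,0,-15,0,0,0],[70,0,0,-30,0,0,0],[70,0,0,-50,0,0,0],[70,0,0,-75,0,0,0],[70,0,0,-105,0,0,0],[70,0,0,-135,0,0,0],[70,0,0,-165,0,0,0],[70,0,0,-190,0,0,0],[70,0,0,-200,0,0,0],[70,0,0,-200,0,0,0]]'
python3 - <<'E'
from m import *
from station import read_camera
for n in("side","top"):
  c=read_camera(n);np.savez(f"pics/{n}3.npz",**c)
  if n=="side":cv2.imwrite("pics/s3.png",cv2.resize(c["color"][150:380,200:440,::-1],None,fx=2.5,fy=2.5))
  meas(n+"3",.41,.49,-.305,-.215,.146)
print(cur()[0]["qpos"])
F=Ro.from_rotvec([0,0,3.1416])
go([.45,-.26,.27],Rt(90,0)*F);go([.45,-.26,.27],Rt(-90,0)*F)
E
```

```text
t: 13.33
position: [0.5896, -0.2034, 0.1721]
orientation: [0.003, 0.925, 0.0, -0.379]
wrist_force: [0.4, 0.4, 0.1]
opening: 0.765
side3 466 z 0.1459 slopes [0.127 0.038] (array([ 450.5, -261.6]), array([34.3, 79.5]), 0.9) [ 0.4502 -0.2617  0.1462]
top3 332 z 0.1454 slopes [ 0.029 -0.017] (array([ 449.3, -259.6]), array([81.8, 32. ]), 88.8) [ 0.4507 -0.2598  0.1454]
[-0.38679832  0.9866946   0.71102647 -0.32928884  2.16162435  1.10202676]
shift [-168.4   56.9   25.6] rot [-0.61   0.614 -1.482]
shift [-168.4   56.9   25.6] rot [0.614 0.61  1.483]
```

View pics/s3.png

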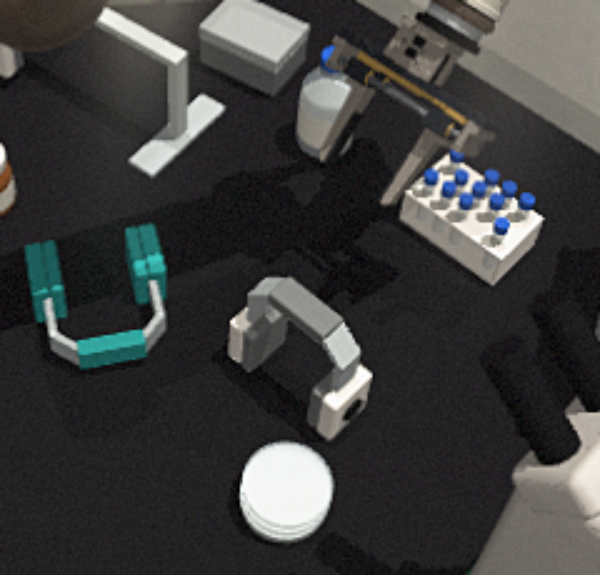

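Standing free on both cups at about (0.450, -0.2605), crown top level at about 0.146 as measured. Now I regrasp the crown from above.

```bash
python3 -m inch '[[75,-20,0,-20,0,0,0],[75,-45,0,-45,0,0,0],[75,-65,0,-65,0,0,0],[75,-80,0,-75,0,0,0],[75,-168,57,26,-0.61,0.614,-1.482],[75,-168,57,26,-0.61,0.614,-1.482],[75,-168,57,26,-0.61,0.614,-1.482],[75,-168,57,26,-0.61,0.614,-1.482],[75,-168,57,26,-0.61,0.614,-1.482],[75,-168,57,26,-0.61,0.614,-1.482],[75,-168,57,26,-0.61,0.614,-1.482],[75,-168,57,26,-0.61,0.614,-1.482],[75,-168,57,26,-0.61,0.614,-1.482],[75,-168,57,26,-0.61,0.614,-1.482],[75,-168,57,26,-0.61,0.614,-1.482],[75,-168,57,26,-0.61,0.614,-1.482],[75,-168,57,26,-0.61,0.614,-1.482],[75,-168,57,26,-0.61,0.614,-1.482],[75,-168,57,26,-0.61,0.614,-1.482],[75,-168,57,26,-0.61,0.614,-1.482]]'
python3 - <<'E'
from m import *
print(cur()[0]["qpos"])
go([.450,-.2605,.132],Rt(-90,0))
E
```

```text
t: 15.1
position: [0.4486, -0.2602, 0.2683]
orientation: [-0.001, 0.709, 0.706, -0.0]
wrist_force: [0.4, -0.5, -0.6]
opening: 0.817
[-7.58361236e-01 -2.03962060e-02  1.67926143e+00 -8.87319016e-04
  1.48412268e+00 -7.53805650e-01]
shift [ -0.4   1.7 136.3] rot [-0.002 -0.    -0.004]
```

```bash
python3 -m inch '[[75,0,1,15,0,0,0],[75,0,1.5,40,0,0,0],[75,0,1.5,65,0,0,0],[75,0,1.5,90,0,0,0],[75,0,1.5,108,0,0,0],[75,0,1.5,120,0,0,0],[75,0,1.5,128,0,0,0],[75,0,1.5,133,0,0,0],[75,0,1.5,136,0,0,0],[75,0,1.5,136,0,0,0]]'
python3 -m inch '[[60,0,0,0,0,0,0],[50,0,0,0,0,0,0],[42,0,0,0,0,0,0],[38,0,0,0,0,0,0],[34,0,0,0,0,0,0],[15,0,0,0,0,0,0],[15,0,0,0,0,0,0],[15,0,0,0,0,0,0],[15,0,0,0,0,0,0],[15,0,0,0,0,0,0]]'
```

```text
t: 15.93
position: [0.45, -0.2602, 0.1325]
orientation: [-0.0, 0.709, 0.705, -0.001]
wrist_force: [-0.5, 0.7, -0.3]
opening: 0.818
t: 16.77
position: [0.4501, -0.2603, 0.1326]
orientation: [-0.0, 0.709, 0.705, -0.001]
wrist_force: [0.5, 0.8, 0.5]
opening: 0.347
```

```bash
python3 -m inch '[[15,0,0,-4,0,0,0],[15,0,0,-14,0,0,0],[15,0,0,-32,0,0,0],[15,0,0,-55,0,0,0],[15,0,0,-80,0,0,0],[15,0,0,-105,0,0,0],[15,0,0,-130,0,0,0],[15,0,0,-155,0,0,0],[15,0,0,-178,0,0,0],[15,0,0,-195,0,0,0],[15,0,0,-205,0,0,0],[15,0,0,-208,0,0,0],[15,0,0,-208,0,0,0]]'
python3 - <<'E'
from m import *
print(cur()[0]["qpos"])
go([.5965,.174,.34],Rt(-172.8,0))
E
```

```text
t: 17.85
position: [0.4505, -0.2603, 0.341]
orientation: [0.0, 0.709, 0.705, -0.001]
wrist_force: [-0.3, 0.1, -3.1]
opening: 0.343
[-7.55829605e-01 -3.77078401e-02  1.55580477e+00 -1.04742970e-03
  1.62352819e+00 -7.51062744e-01]
shift [435.  143.9   0.6] rot [-0.00e+00  1.00e-03  1.44e+00]
```

```bash
python3 -m inch '[[15,10,3,0,0,0,0.04],[15,30,10,0,0,0,0.12],[15,57,19,0,0,0,0.2],[15,84,28,0,0,0,0.29],[15,111,37,0,0,0,0.38],[15,138,46,0,0,0,0.47],[15,165,55,0,0,0,0.56],[15,192,64,0,0,0,0.65],[15,219,73,0,0,0,0.74],[15,246,82,0,0,0,0.83],[15,273,91,0,0,0,0.92],[15,300,100,0,0,0,1.01],[15,327,109,0,0,0,1.1],[15,354,118,0,0,0,1.19],[15,381,126,0,0,0,1.27],[15,405,134,0,0,0,1.35],[15,425,141,0,0,0,1.42],[15,435,144,0,0,0,1.44],[15,435,144,0,0,0,1.44],[15,435,144,0,0,0,1.44]]'
python3 - <<'E'
from m import *
from station import read_camera
print(cur()[0]["qpos"]);go([.5965,.174,.34],Rt(-172.8,0))
for n in("side","top"):
  c=read_camera(n);np.savez(f"pics/{n}4.npz",**c)
  if n=="side":cv2.imwrite("pics/s4.png",cv2.resize(c["color"][30:260,120:360,::-1],None,fx=2.5,fy=2.5))
W=cloud(dict(np.load("pics/side4.npz"))).reshape(-1,3)
p=W[(W[:,0]>.46)&(W[:,0]<.73)&(W[:,1]>.12)&(W[:,1]<.23)&(W[:,2]>.19)&(W[:,2]<.29)]
for s in(p[p[:,0]<.59],p[p[:,0]>.6]): print(len(s),np.percentile(s,[2,50,98],0).round(3).tolist())
E
```

```text
t: 19.52
position: [0.5959, 0.174, 0.3387]
orientation: [0.001, 0.998, 0.064, -0.002]
wrist_force: [1.1, -0.1, -2.8]
opening: 0.346
[ 9.03712461e-02  2.33874987e-01  1.26918229e+00 -1.15486658e-03
  1.64282943e+00  1.53343608e+00]
shift [ 0.6  0.1 -1.4] rot [0.001 0.004 0.002]
528 [[0.515, 0.135, 0.211], [0.525, 0.152, 0.256], [0.554, 0.192, 0.286]]
519 [[0.63, 0.15, 0.21], [0.638, 0.169, 0.254], [0.667, 0.207, 0.286]]
```

View pics/s4.png

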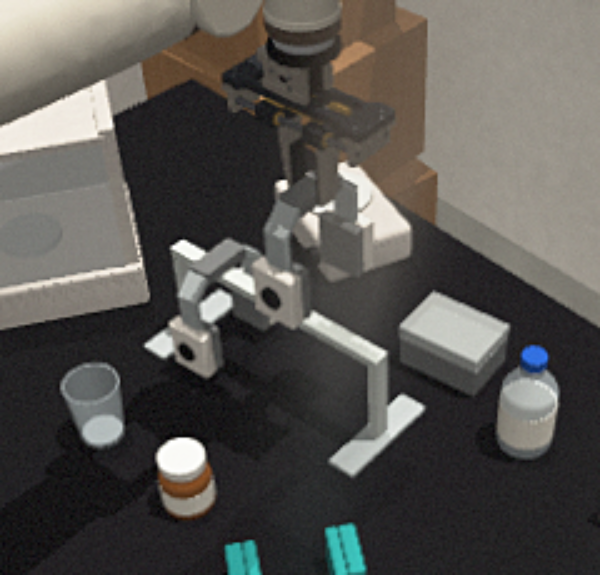

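The side view shows the defenders above the free half of the bar, one cup each side of it and well clear of the twin (at about (210,290) in the crop). Now I lower them.

```bash
python3 -m inch '[[15,0.5,0,4,0,0,0],[15,0.5,0,14,0,0,0],[15,0.5,0,30,0,0,0],[15,0.5,0,48,0,0,0],[15,0.5,0,66,0,0,0],[15,0.5,0,84,0,0,0],[15,0.5,0,102,0,0,0],[15,0.5,0,120,0,0,0],[15,0.5,0,136,0,0,0],[15,0.5,0,150,0,0,0],[15,0.5,0,162,0,0,0],[15,0.5,0,170,0,0,0],[15,0.5,0,174,0,0,0],[15,0.5,0,174,0,0,0],[15,0.5,0,174,0,0,0]]'
python3 - <<'E'
from m import *
from station import read_camera
go([.5965,.174,.1506],Rt(-172.8,0))
c=read_camera("side");np.savez("pics/side5.npz",**c)
cv2.imwrite("pics/s5.png",cv2.resize(c["color"][90:220,190:330,::-1],None,fx=4,fy=4))
E
```

```text
t: 20.87
position: [0.5965, 0.1729, 0.1662]
orientation: [0.001, 0.998, 0.063, -0.001]
wrist_force: [0.2, 0.0, -1.6]
opening: 0.34
shift [ 0.1 -1.2 15.6] rot [0.001 0.002 0.   ]
```

View pics/s5.png

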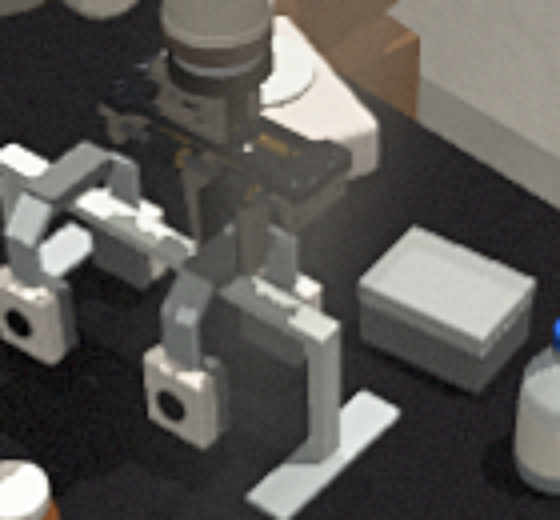

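The crown is just above the bar with a cup on each side. Slow final descent next.

```bash
python3 -m inch '[[15,0,0,2,0,0,0],[15,0,0,4,0,0,0],[15,0,0,6,0,0,0],[15,0,0,8,0,0,0],[15,0,0,9.5,0,0,0],[15,0,0,11,0,0,0],[15,0,0,12,0,0,0],[15,0,0,12,0,0,0]]'; python3 -m inch '[[15,0,0,0.7,0,0,0],[15,0,0,1.4,0,0,0],[15,0,0,1.4,0,0,0]]'
```

```text
t: 21.58
position: [0.5966, 0.1729, 0.1543]
orientation: [0.001, 0.998, 0.063, -0.001]
wrist_force: [-0.7, 0.2, -2.7]
opening: 0.345
t: 21.83
position: [0.5965, 0.1729, 0.1527]
orientation: [0.001, 0.998, 0.063, -0.001]
wrist_force: [-1.1, -0.2, -2.1]
opening: 0.348
```

```bash
python3 -m inch '[[15,0,0,0.5,0,0,0],[15,0,0,1,0,0,0],[15,0,0,1,0,0,0]]'; python3 -m inch '[[15,0,0,0.5,0,0,0],[15,0,0,0.8,0,0,0],[15,0,0,0.8,0,0,0]]'
```

```text
t: 22.08
position: [0.5965, 0.1729, 0.1516]
orientation: [0.001, 0.998, 0.063, -0.001]
wrist_force: [0.5, -0.0, -2.1]
opening: 0.347
t: 22.33
position: [0.5964, 0.1729, 0.1507]
orientation: [0.001, 0.998, 0.063, -0.001]
wrist_force: [0.3, -0.8, -2.7]
opening: 0.343
```

```bash
python3 -m inch '[[15,0,0,0.5,0,0,0],[15,0,0,0.8,0,0,0],[15,0,0,0.8,0,0,0]]'
```

```text
t: 22.58
position: [0.5965, 0.1729, 0.1506]
orientation: [0.001, 0.998, 0.063, -0.001]
wrist_force: [-1.5, -0.3, 2.0]
opening: 0.346
```

Contact: the wrist force went from -2.7 to +2 N and the descent stopped at the predicted height. Releasing.

```bash
python3 -m inch '[[33,0,0,0,0,0,0],[35,0,0,0,0,0,0],[39,0,0,0,0,0,0],[45,0,0,0,0,0,0],[52,0,0,0,0,0,0],[60,0,0,0,0,0,0],[60,0,0,0,0,0,0],[60,0,0,-3,0,0,0],[60,0,0,-10,0,0,0],[60,0,0,-22,0,0,0],[60,0,0,-40,0,0,0],[60,0,0,-65,0,0,0],[60,0,0,-95,0,0,0],[60,0,0,-125,0,0,0],[60,0,0,-150,0,0,0],[60,0,0,-165,0,0,0],[60,0,0,-170,0,0,0],[60,0,0,-170,0,0,0]]'
python3 - <<'E'
from m import *
from station import read_camera
for n in("side","top"):
  c=read_camera(n);np.savez(f"pics/{n}6.npz",**c)
  if n=="side":cv2.imwrite("pics/s6.png",cv2.resize(c["color"][60:260,120:360,::-1],None,fx=2.5,fy=2.5))
  if n=="side": meas(n+"6",.54,.66,.14,.21,.165)
meas("side6",.51,.64,.31,.38,.165)
meas("side0",.51,.64,.31,.38,.165)
W=cloud(dict(np.load("pics/side6.npz"))).reshape(-1,3)
for y,x0 in((.165,.5),(.335,.48)):
  p=W[(W[:,0]>x0)&(W[:,0]<.70)&(abs(W[:,1]-y)<.06)&(W[:,2]>.012)&(W[:,2]<.1)]
  for s in(p[p[:,0]<.585],p[p[:,0]>.605]): print(len(s),np.percentile(s,[2,98],0).round(3).tolist())
E
```

```text
t: 24.08
position: [0.5976, 0.1733, 0.3234]
orientation: [0.001, 0.998, 0.063, 0.001]
wrist_force: [-0.1, -0.7, -0.0]
opening: 0.652
side6 274 z 0.1629 slopes [0.049 0.156] (array([590.6, 173.7]), array([81.3, 37.6]), 7.6) [0.592  0.171  0.1635]
side6 254 z 0.1628 slopes [0.03  0.156] (array([574.4, 342.2]), array([81.7, 36.2]), 7.5) [0.573  0.3407 0.1634]
side0 254 z 0.1623 slopes [0.045 0.118] (array([572.5, 342.6]), array([82.1, 38.2]), 9.2) [0.5735 0.3414 0.1629]
400 [[0.517, 0.135, 0.023], [0.557, 0.192, 0.094]]
204 [[0.632, 0.152, 0.022], [0.669, 0.209, 0.098]]
350 [[0.498, 0.303, 0.024], [0.537, 0.361, 0.093]]
186 [[0.61, 0.321, 0.02], [0.649, 0.378, 0.096]]
```

View pics/s6.png

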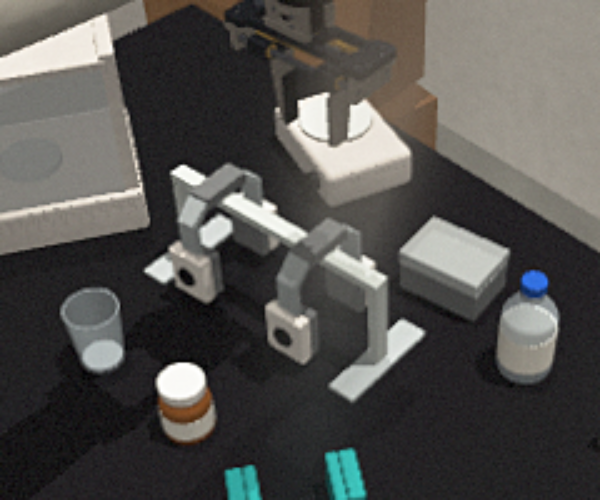

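Both pairs hang level and parallel: ours at about (315,290), the twin at about (215,235). The arm is clear, so I hand in.

```bash
python3 -c "
from station import robot
print(robot.sense()['t'],robot.hand_in())"
```

```text
the job is handed in; nothing more can be done
24.1833 None
```

The ear defenders now hang over the free half of the bar beside the twin, and I handed the job in at 24.2 s of the 64 s allowed. I stood them up by one cup, let go, then regripped the crown from above. I lowered them onto the bar until the wrist force showed first contact (−2.7 to +2 N), released, and drew the arm back.

- **Hang:** they sit level, with one cup on each side of the bar. The crown top reads 0.163 m, the same as the twin, against a nominal 0.166 m. The cups match the twin's heights, and the two pairs are parallel at about 7.5°.
- **Twin and other objects:** the twin's position agrees with its first reading to within about 2 mm, which is the camera noise. In the last side view the beaker, jar, grey box and bottle show no disturbance. I did not check the dishes or tube rack again after the standing step.
- **Disagreements:** the side camera put the defenders about 3–5 mm off the arm's own position reading. It also showed a false tilt on the crowns of both pairs, including the twin. An early approach ran into a last-joint limit, so I turned the gripper half a turn before touching anything.

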